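Push a stuck stopper out of a sample tube sleeve

ROBOT

A 7-joint arm with a two-finger parallel gripper is mounted at the origin on the work surface. World frame = base frame: x ahead of the robot, y to its left, z up, the work surface at z = 0. Lengths are in m, angles in rad, forces in N, time in s.
With the tool pointing down it reaches from about 0.425 to 0.875 m from the base axis. Payload 4.7 kg.
Tool frame: the origin (TCP) lies where the fingers leave the gripper's body, on its centre line; the fingertips stand 70 mm ahead of it and the grasp point (between the pads) lies 51 mm ahead of it; z points along the fingers, y is the line along which they close (so a half turn about z gives the same grasp; the last joint's range is limited). The gripper opens to 87 mm and grips with 3 to 60 N. Pads are 19 mm wide; open, the fingers measure 117 mm over their backs; the gripper's body (75 mm by 190 mm) begins 51 mm behind the grasp point.
Start: joints at [-1.299, 0.321, -0.07, 1.45, 0.023, 1.371, -0.057], TCP at [0.166, 0.629, 0.292] pointing down, gripper open.
Joint ranges: [-2.86, 2.86], [-0.3, 2.09], [-1.38, 1.24], [0.06, 2.45], [-1.56, 4.7], [0.09, 2.05], [-2.69, 2.69]. Speed limits (rad/s): [2.57, 2.57, 3.14, 3.14, 3.14, 3.14, 3.14].

INTERFACE

Orientations are given as a rotation vector (axis times angle).
In Python, from bench import get_state, get_image, get_calibration, close_job gives the robot as it stands.
- The arm moves only by the tool send_rows, never from a script. Its argument "rows" is a list of rows, each an object of numbers: "hand": the finger opening in mm, from 0 to 87; "x", "y", "z": the shift along the world's x, y, z in mm; "roll": the turn about the world's z in degrees. A call has 1 to 10 rows; each row shifts and turns the commanded pose from where the row before left it; what a row does not reach is not made up. A row lasts 1/10 s, in which the tool goes at most 50 mm and 8.59 degrees, less where a joint would pass 70% of its speed; a pose out of reach is approached as far as the arm can. A call is refused whole if a number of a shift passes 50 or a number of a turn 8.59, either way. A call with a gripper value outside its range is refused whole. The fingers move at their own pace and stop on an object; "force" is the grip in N (left out, the last holds). Time passes only in rows, so rows that do not move let the fingers close. It gives the time, the measured TCP pose, the force, the opening and the grip force at its end, in the units of the state.
- get_state(): the state, without advancing time (a new reading comes with each control period).
- get_image(name): name is "scene" or "top" or "wrist"; returns the picture (420x560x3 uint8, blue, green, red); there is no depth.
- get_calibration(name): a dict with "mtx" (3x3 intrinsics, pixels), "world_from_camera" (4x4, takes a point from camera to world coordinates). Camera axes: x right, y down, z forward; pixel columns grow to the right and rows downward; lengths in m; the calibration is good to about 2 mm. A picture is of the moment at which its call begins: read the wrist's pose just before it. get_calibration takes no time and is no camera call; for the wrist camera it gives the pose at the moment of the call.
- close_job(): hands the job in; it is judged then, once.
The state is a dict: "time": time; "joint_positions": joint angles; "qd": joint speeds; "joint_torque": joint torques, N m; "position": TCP position; "tool_rot": TCP orientation; "ft_force": force on the tool from outside, world axes, zero at the start; "torque": the same for the moment, N m; "grip_width": opening from 0.0 (shut) to 1.0 (fully open); "grip_force": force on a finger pad.
Only numpy, scipy, OpenCV 4.12 (cv2) and the standard library are available. Lean on these libraries where they do the work, as an engineer would, in place of code of your own. Each camera call takes 0.05 s, during which the arm holds its last target. There are 200 camera calls.

TASK

One of the two clear sleeves on the bench has a red stopper stuck in its bore. Take the push rod from its holder by the blue handle, push the rod steadily down through that sleeve (do not drop it in) until the stopper falls out into the white dish underneath and the rod's steel disc rests on the sleeve's rim, then let go and leave the rod standing there. Keep the rod out of the empty sleeve.

Things in the scene. Friction and masses are not known exactly. Their poses are not given: they have to be found in the camera images.
- rod: Push rod, 0.2 kg. From its tip up: steel shaft d 18, 85 mm long; steel disc d 68, 6 thick (85-91 mm); round blue handle d 24, 55 tall (91-146 mm). Origin: centre of the tip; z up the shaft. Starts upright in a fixed grey holder (foot d 90, tube d 42 outside, 32 inside, top 95 mm up), disc on the tube's top, tip 10 mm above the bench; lift 90 mm to clear.
- stand: Stand with the stopper, fixed. White dish d 120, rim 14 mm, floor 4 mm; 3 legs carry a clear upright sleeve on its centre line, 50-130 mm above the bench, bore d 34, mouth widening over the top 22 mm to d 48 (56 outside). 3 sprung black pads 57 mm up hold the stopper: 8 to 10 N pushes it past. Rod's disc on the rim puts its tip 45 mm up. Origin: centre line, bench level; z up.
- plug: Red stopper stuck in stand's sleeve: d 30, 24 mm tall, lower edge bevelled, 25 g. Origin at its middle, about 69 mm above the bench at the start (top about 81 mm). Pushed out, it drops into the dish and rests with its middle 16 to 19 mm above the bench.
- spare_stand: A second stand exactly like stand, but with an empty sleeve; fixed to the bench, not to be used. Origin as for stand.
Mind the look-alikes: they are no part of the job. What is shaped like the stand but green or orange is not meant.

How it is judged:
By the outcome, as a careful person would: the job done as asked, in the order asked, and still so for the second after the job is handed in, with the robot touching nothing.
It also fails if it takes over 48 s, if anything falls off the work surface, if the arm or the gripper's body presses on something with over 40 N, if the wrist force passes 120 N, or if a joint passes its speed limit or range.

## Working session

There is one attempt and no reset: what is moved stays moved. The work goes in short steps, Python scripts to look and compute and a tool call to move; the robot and the scene stay as the last step left them, time stands still between calls to the robot, and variables do not carry over. Pictures are saved under pics/ and viewed, at most 10 in all, crops included, and the job is handed in when it is done.

Besides the shell and the picture viewer there is one more tool, called after ">>>" as a command line: name --argument value ..., lists and objects as JSON in quotes. send_rows: Moves the arm, as the interface text tells. Its arguments: {"type":"object","properties":{"rows":{"type":"array","items":{"type":"object","properties":{"hand":{"type":"number"},"x":{"type":"number"},"y":{"type":"number"},"z":{"type":"number"},"roll":{"type":"number"}}}},"force":{"type":"number"}},"required":["rows"]}

```bash
mkdir -p pics; cat > h.py <<'E'
import numpy as np, cv2
from bench import *
def ray(cal,uv,z):
    K=np.array(cal["mtx"]);T=np.array(cal["world_from_camera"])
    d=T[:3,:3]@np.linalg.solve(K,[uv[0],uv[1],1.]);o=T[:3,3]
    return o+d*(z-o[2])/d[2]
def proj(cal,p):
    K=np.array(cal["mtx"]);T=np.linalg.inv(np.array(cal["world_from_camera"]))
    q=K@(T[:3,:3]@np.array(p)+T[:3,3]);return q[:2]/q[2]
E
python3 - <<'E'
from h import *
for n in ("scene","top"):
    cv2.imwrite(f"pics/{n}.png",get_image(n)); c=get_calibration(n); print(n,np.round(c["mtx"],1).tolist(),np.round(c["world_from_camera"],3).tolist())
s=get_state();print(s["time"],s["position"],s["tool_rot"],s["ft_force"])
E
```

```text
scene [[479.1, 0.0, 275.2], [0.0, 479.1, 216.5], [0.0, 0.0, 1.0]] [[-0.223, 0.825, -0.52, 0.983], [0.975, 0.195, -0.109, 0.086], [0.012, -0.531, -0.847, 0.89], [0.0, 0.0, 0.0, 1.0]]
top [[513.9, 0.0, 275.0], [0.0, 513.9, 211.1], [0.0, 0.0, 1.0]] [[0.093, -0.965, 0.245, 0.28], [-0.996, -0.092, 0.019, 0.001], [0.004, -0.246, -0.969, 0.917], [0.0, 0.0, 0.0, 1.0]]
0.1 [0.16566078 0.62815133 0.29126375] [-4.0377107e-01 -3.1154176e+00  2.6684377e-03] [0.10389438 0.33805014 0.59126042]
```

View pics/scene.png

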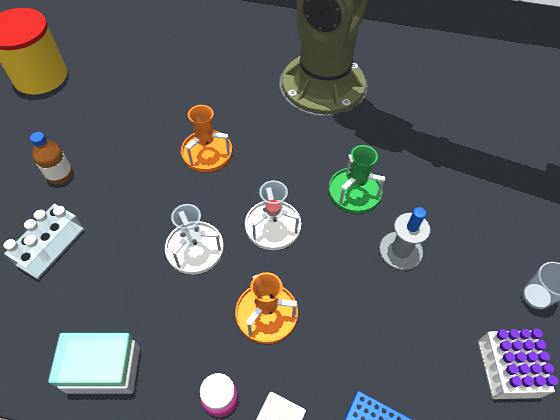

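View pics/top.png

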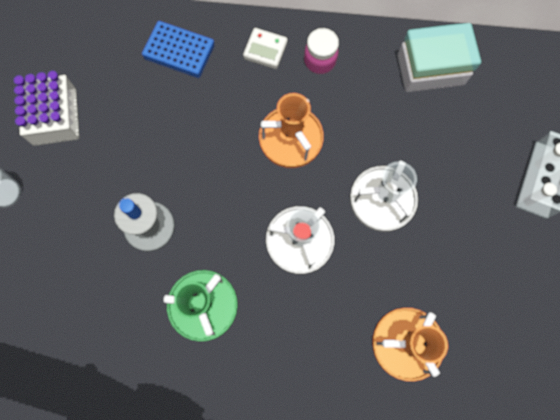

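Scene view: the red stopper is in the white stand at about (273,210), with the empty white stand at (192,235) and the rod in its holder at (415,225). Top view: the stand is at (301,238) and the rod at (135,212). Next I'll enlarge these.

```bash
python3 - <<'E'
from h import *
t=cv2.imread("pics/top.png");s=cv2.imread("pics/scene.png")
def c(i,x,y,w=100,h=75): return cv2.resize(i[y:y+h,x:x+w],(400,300),interpolation=cv2.INTER_CUBIC)
a=[c(t,95,185),c(t,250,200),c(s,360,200),c(s,225,173)]
cv2.imwrite("pics/c1.png",np.vstack([np.hstack(a[:2]),np.hstack(a[2:])]))
E
```

```text
(no output)
```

View pics/c1.png

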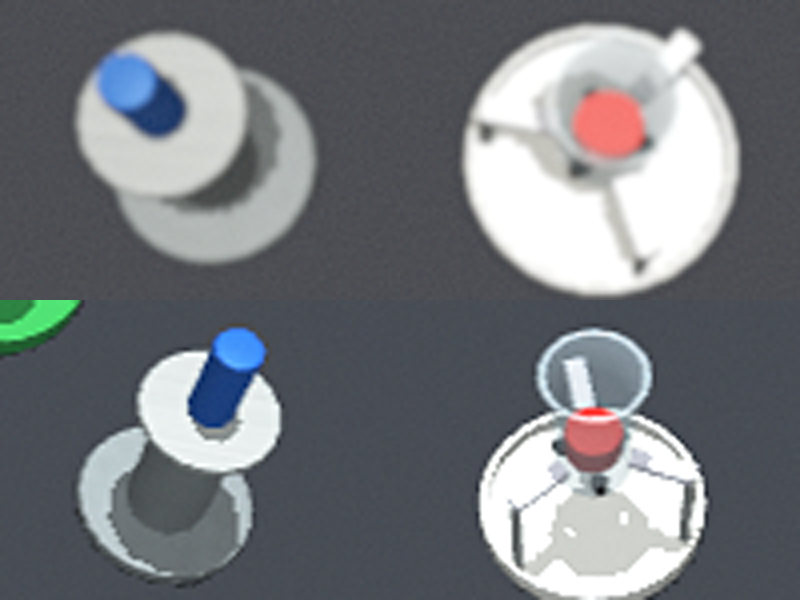

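```bash
python3 - <<'E'
from h import *
for n,l in (("top",[("handle",127,205.3,.156),("disc",135.3,213.2,.101),("dish",300.5,240,.014),("rim",303,223.8,.13),("plug",302.3,230.8,.081)]),
 ("scene",[("handle",419.6,212.2,.156),("disc",412.4,227.5,.101),("dish",273.3,224.8,.014),("rim",273.8,192.5,.13)])):
    for k,u,v,z in l: print(n,k,np.round(ray(get_calibration(n),(u,v),z)*1e3,1))
T=np.array(get_calibration("wrist")["world_from_camera"]);print(np.round(T,3).tolist(),get_state()["joint_positions"])
from scipy.spatial.transform import Rotation as R
print(R.from_rotvec(get_state()["tool_rot"]).as_matrix().round(3))
E
```

```text
top handle [460.1 242.7 156. ]
top disc [461.2 244.4 101. ]
top dish [459.5 -31.2  14. ]
top rim [462.6 -28.8 130. ]
top plug [462.  -30.5  81. ]
scene handle [463.2 246.5 156. ]
scene disc [462.8 247.4 101. ]
scene dish [467.1 -25.5  14. ]
scene rim [464.2 -26.2 130. ]
[[0.255, 0.939, 0.232, 0.103], [0.967, -0.247, -0.063, 0.645], [-0.002, 0.24, -0.971, 0.383], [0.0, 0.0, 0.0, 1.0]] [-1.29890565  0.32175065 -0.07008831  1.45156475  0.02261093  1.37076707
 -0.05691447]
[[-0.967  0.255 -0.   ]
 [ 0.255  0.967 -0.002]
 [-0.    -0.002 -1.   ]]
```

Both cameras agree to within a few mm: rod at about (462,245) mm and stand at about (463,-28) mm. I'll move above the rod.

>>> send_rows --rows '[{"hand": 87, "x": 25, "y": -33}, {"x": 27, "y": -35}, {"x": 27, "y": -35}, {"x": 27, "y": -35}, {"x": 27, "y": -35}, {"x": 27, "y": -35}, {"x": 27, "y": -35}, {"x": 27, "y": -35}, {"x": 27, "y": -35}, {"x": 27, "y": -35}]'

```text
schema error: expected keys hand, x, y, z, roll
```

>>> send_rows --rows '[{"x": 28, "y": -35}, {"x": 0, "y": 0}, {"x": 0}]'

```text
schema error: expected keys hand, x, y, z, roll
```

```bash
python3 - <<'E'
from h import *
s=get_state();c=get_calibration("wrist");i=get_image("wrist");cv2.imwrite("pics/w1.png",i)
np.savez("w1.npz",**c);print(s["time"],s["position"],s["joint_positions"])
for p in [(.462,.245,.156),(.462,.245,.101)]: print(proj(c,p))
E
```

```text
0.1 [0.16566078 0.62815133 0.29126375] [-1.29890565  0.32175065 -0.07008831  1.45156475  0.02261093  1.37076707
 -0.05691447]
[  3.76190332 576.84403676]
[ 42.70717405 515.84167361]
```

View pics/w1.png

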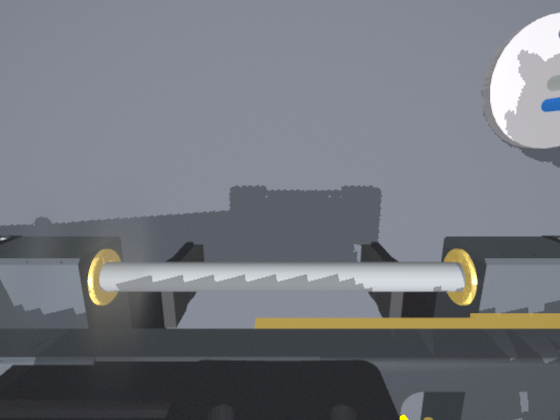

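The call was refused because every row needs all five keys, so the arm hasn't moved. The wrist picture only shows the fingers at rows 240 and below, plus a round object at top right.

>>> send_rows --rows '[{"hand": 87, "x": 25, "y": -33, "z": 0, "roll": 0}, {"hand": 87, "x": 27, "y": -35, "z": 0, "roll": 0}, {"hand": 87, "x": 27, "y": -35, "z": 0, "roll": 0}, {"hand": 87, "x": 27, "y": -35, "z": 0, "roll": 0}, {"hand": 87, "x": 27, "y": -35, "z": 0, "roll": 0}, {"hand": 87, "x": 27, "y": -35, "z": 0, "roll": 0}, {"hand": 87, "x": 27, "y": -35, "z": 0, "roll": 0}, {"hand": 87, "x": 27, "y": -35, "z": 0, "roll": 0}, {"hand": 87, "x": 27, "y": -35, "z": 0, "roll": 0}, {"hand": 87, "x": 27, "y": -35, "z": 0, "roll": 0}]'

```text
time: 1.15
position: [0.4345, 0.2789, 0.2922]
tool_rot: [0.404, 3.116, 0.001]
ft_force: [0.3, 0.9, -0.3]
grip_width: 1.004
grip_force: 0.0
```

>>> send_rows --rows '[{"hand": 87, "x": 28, "y": -35, "z": 0, "roll": 0}, {"hand": 87, "x": 0, "y": 0, "z": 0, "roll": 0}, {"hand": 87, "x": 0, "y": 0, "z": 0, "roll": 0}]'

```text
time: 1.45
position: [0.4621, 0.2445, 0.2921]
tool_rot: [-0.408, -3.114, -0.0]
ft_force: [0.4, 0.3, 1.4]
grip_width: 0.998
grip_force: 0.0
```

```bash
python3 - <<'E'
from h import *
s=get_state();c=get_calibration("wrist");i=get_image("wrist");cv2.imwrite("pics/w2.png",i)
np.savez("w2.npz",**c);print(s["time"],s["position"],s["joint_positions"])
for p in [(.462,.245,.156),(.462,.245,.101)]: print(proj(c,p))
E
```

```text
1.45 [0.46214068 0.24453201 0.29207823] [-0.80331857  0.04631771  0.27575135  1.77407644 -0.01347721  1.32328938
  0.78548279]
[282.76313261 227.29890647]
[282.63115329 211.28171479]
```

View pics/w2.png

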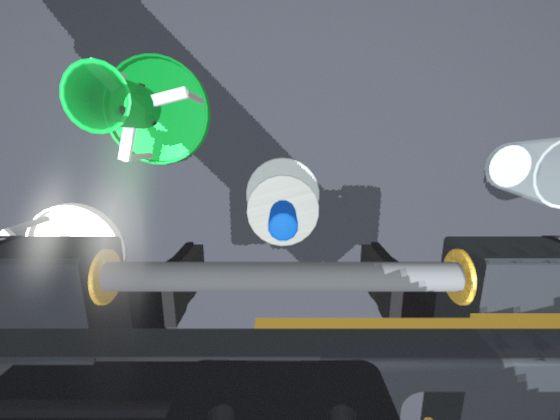

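The handle sits at (283,226) against a predicted (282.8,227.3), so the position is confirmed. Descending and gripping.

>>> send_rows --force 40 --rows '[{"hand": 87, "x": 0, "y": 0, "z": -30, "roll": 0}, {"hand": 87, "x": 0, "y": 0, "z": -30, "roll": 0}, {"hand": 87, "x": 0, "y": 0, "z": -25, "roll": 0}, {"hand": 87, "x": 0, "y": 0, "z": -15, "roll": 0}, {"hand": 87, "x": 0, "y": 0, "z": -8, "roll": 0}, {"hand": 40, "x": 0, "y": 0, "z": 0, "roll": 0}, {"hand": 30, "x": 0, "y": 0, "z": 0, "roll": 0}, {"hand": 15, "x": 0, "y": 0, "z": 0, "roll": 0}, {"hand": 10, "x": 0, "y": 0, "z": 0, "roll": 0}, {"hand": 10, "x": 0, "y": 0, "z": 0, "roll": 0}]'

```text
time: 2.5
position: [0.462, 0.2457, 0.1849]
tool_rot: [0.404, 3.115, 0.001]
ft_force: [0.2, 0.1, 0.4]
grip_width: 0.631
grip_force: 0.0
```

>>> send_rows --rows '[{"hand": 10, "x": 0, "y": 0, "z": 0, "roll": 0}, {"hand": 10, "x": 0, "y": 0, "z": 0, "roll": 0}, {"hand": 10, "x": 0, "y": 0, "z": 0, "roll": 0}]'

```text
time: 2.8
position: [0.4618, 0.2455, 0.1843]
tool_rot: [0.404, 3.115, 0.0]
ft_force: [-0.3, 0.3, -0.7]
grip_width: 0.361
grip_force: 0.0
```

>>> send_rows --rows '[{"hand": 10, "x": 0, "y": 0, "z": 0, "roll": 0}, {"hand": 10, "x": 0, "y": 0, "z": 0, "roll": 0}, {"hand": 10, "x": 0, "y": 0, "z": 0, "roll": 0}, {"hand": 10, "x": 0, "y": 0, "z": 0, "roll": 0}, {"hand": 10, "x": 0, "y": 0, "z": 0, "roll": 0}]'

```text
time: 3.3
position: [0.4617, 0.2454, 0.1843]
tool_rot: [-0.404, -3.115, 0.0]
ft_force: [0.0, -1.1, 0.9]
grip_width: 0.267
grip_force: 40.0
```

Gripped at about 23 mm with 40 N. Lifting 150 mm, which puts the tip at about 160 mm.

>>> send_rows --rows '[{"hand": 10, "x": 0, "y": 0, "z": 5, "roll": 0}, {"hand": 10, "x": 0, "y": 0, "z": 15, "roll": 0}, {"hand": 10, "x": 0, "y": 0, "z": 20, "roll": 0}, {"hand": 10, "x": 0, "y": 0, "z": 25, "roll": 0}, {"hand": 10, "x": 0, "y": 0, "z": 25, "roll": 0}, {"hand": 10, "x": 0, "y": 0, "z": 25, "roll": 0}, {"hand": 10, "x": 0, "y": 0, "z": 20, "roll": 0}, {"hand": 10, "x": 0, "y": 0, "z": 15, "roll": 0}, {"hand": 10, "x": 0, "y": 0, "z": 0, "roll": 0}]'

```text
time: 4.2
position: [0.4625, 0.246, 0.3364]
tool_rot: [0.403, 3.113, 0.004]
ft_force: [-0.8, 0.4, -1.2]
grip_width: 0.27
grip_force: 40.0
```

>>> send_rows --rows '[{"hand": 10, "x": 0, "y": -15, "z": 0, "roll": 0}, {"hand": 10, "x": 0, "y": -30, "z": 0, "roll": 0}, {"hand": 10, "x": 0, "y": -35, "z": 0, "roll": 0}, {"hand": 10, "x": 0, "y": -35, "z": 0, "roll": 0}, {"hand": 10, "x": 0, "y": -35, "z": 0, "roll": 0}, {"hand": 10, "x": 0, "y": -35, "z": 0, "roll": 0}, {"hand": 10, "x": 0, "y": -35, "z": 0, "roll": 0}, {"hand": 10, "x": 0, "y": -30, "z": 0, "roll": 0}, {"hand": 10, "x": 0, "y": -18, "z": 0, "roll": 0}, {"hand": 10, "x": 1, "y": -5, "z": 0, "roll": 0}]'

```text
time: 5.2
position: [0.4615, -0.031, 0.333]
tool_rot: [-0.411, -3.112, 0.001]
ft_force: [0.8, 0.6, -1.7]
grip_width: 0.27
grip_force: 40.0
```

>>> send_rows --rows '[{"hand": 10, "x": 0, "y": 0, "z": 0, "roll": 0}, {"hand": 10, "x": 0, "y": 0, "z": 0, "roll": 0}]'

```text
time: 5.4
position: [0.4624, -0.0264, 0.3336]
tool_rot: [-0.401, -3.115, -0.0]
ft_force: [-0.0, 0.1, -2.7]
grip_width: 0.262
grip_force: 40.0
```

```bash
python3 - <<'E'
from h import *
s=get_state();print(s["time"],s["position"],s["joint_positions"],s["grip_width"],s["ft_force"])
a=get_image("scene");b=get_image("top")
cv2.imwrite("pics/s3.png",np.vstack([cv2.resize(a[110:260,210:360],(600,600))]));cv2.imwrite("pics/t3.png",cv2.resize(b[170:290,220:380],(800,600)))
E
```

```text
5.4 [ 0.46242907 -0.02638573  0.33363498] [-0.5823767  -0.13413035  0.53416172  1.84285152  0.0685702   1.41585099
  1.25159753] 0.2619393349702874 [-0.01982071  0.05827944 -2.65155932]
```

View pics/s3.png

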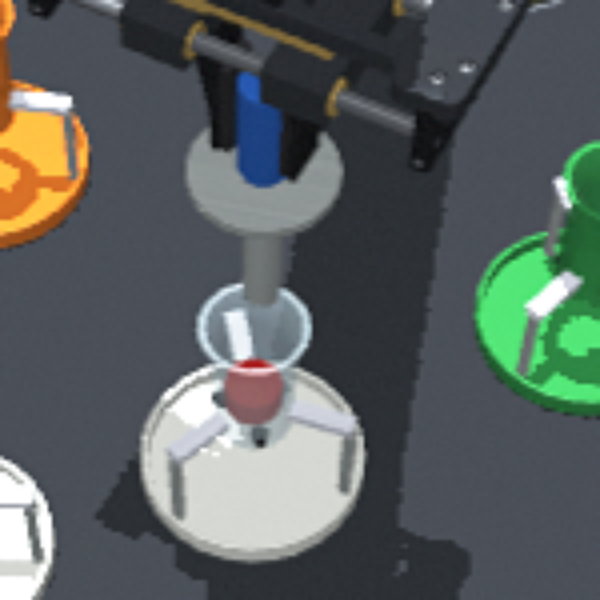

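The scene shows the rod gripped upright. The tip's lower edge is at crop (262,304), the disc centre at (265,180) and the rim centre at (254,330).

```bash
python3 - <<'E'
from h import *
c=get_calibration("scene")
f=lambda x,y:(210+(x-1.5)/4,110+(y-1.5)/4)
for k,u,z in (("tip",f(263,289),.160),("disc",f(265,180),.251),("rim",f(254.5,330),.130),("dish",f(253,458),.014)): print(k,u,np.round(ray(c,u,z)*1e3,1))
E
```

```text
tip (275.375, 181.875) [460.2 -24.3 160. ]
disc (275.875, 154.625) [469.  -22.6 251. ]
rim (273.25, 192.125) [463.6 -27.4 130. ]
dish (272.875, 224.125) [465.7 -26.8  14. ]
```

View pics/t3.png

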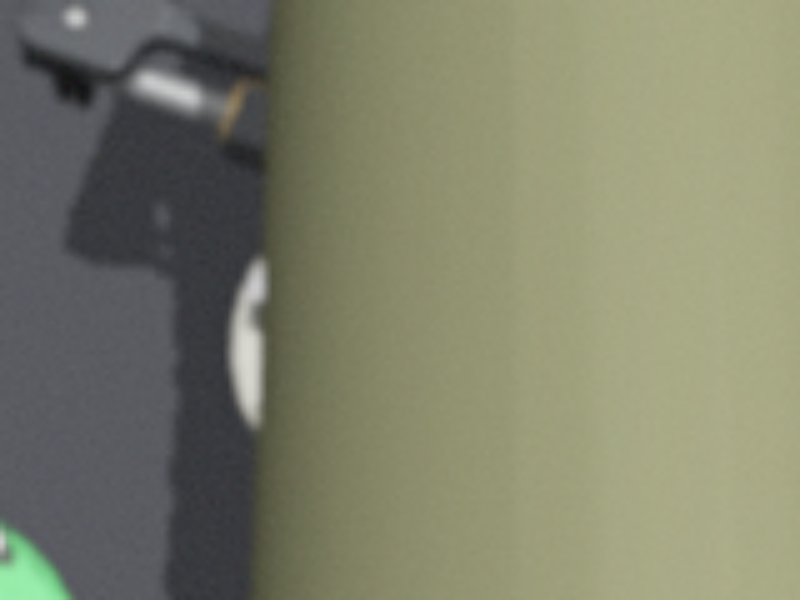

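>>> send_rows --rows '[{"hand": 10, "x": 1, "y": -2, "z": 0, "roll": 0}, {"hand": 10, "x": 0, "y": 0, "z": -5, "roll": 0}, {"hand": 10, "x": 0, "y": 0, "z": -10, "roll": 0}, {"hand": 10, "x": 0, "y": 0, "z": -10, "roll": 0}, {"hand": 10, "x": 0, "y": 0, "z": -10, "roll": 0}, {"hand": 10, "x": 0, "y": 0, "z": -10, "roll": 0}, {"hand": 10, "x": 0, "y": 0, "z": -10, "roll": 0}, {"hand": 10, "x": 0, "y": 0, "z": -5, "roll": 0}, {"hand": 10, "x": 0, "y": 0, "z": 0, "roll": 0}, {"hand": 10, "x": 0, "y": 0, "z": 0, "roll": 0}]'

```text
time: 6.5
position: [0.4639, -0.0295, 0.2745]
tool_rot: [0.404, 3.115, 0.0]
ft_force: [0.3, -0.3, -1.6]
grip_width: 0.267
grip_force: 40.0
```

```bash
python3 - <<'E'
from h import *
s=get_state();print(s["time"],s["position"],s["ft_force"],s["torque"])
a=get_image("scene")
cv2.imwrite("pics/s4.png",cv2.resize(a[140:260,220:340],(600,600),interpolation=cv2.INTER_CUBIC))
E
```

```text
6.5 [ 0.4639268  -0.02949633  0.27447272] [ 0.34591709 -0.30228103 -1.63985426] [-0.03123954  0.01564971  0.01667478]
```

View pics/s4.png

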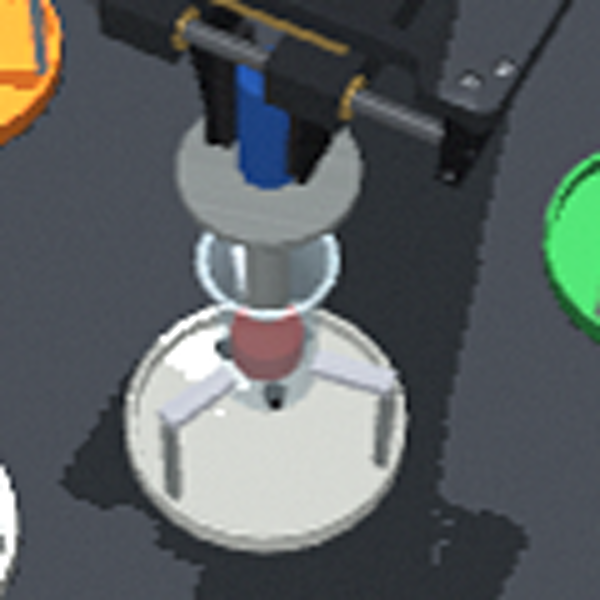

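The shaft (crop x 268) is centred in the sleeve (crop x 267) above the stopper. Pushing steadily.

>>> send_rows --rows '[{"hand": 10, "x": 0, "y": 0, "z": -4, "roll": 0}, {"hand": 10, "x": 0, "y": 0, "z": -4, "roll": 0}, {"hand": 10, "x": 0, "y": 0, "z": -4, "roll": 0}, {"hand": 10, "x": 0, "y": 0, "z": -3, "roll": 0}, {"hand": 10, "x": 0, "y": 0, "z": -3, "roll": 0}, {"hand": 10, "x": 0, "y": 0, "z": -3, "roll": 0}, {"hand": 10, "x": 0, "y": 0, "z": -3, "roll": 0}, {"hand": 10, "x": 0, "y": 0, "z": -3, "roll": 0}]'

```text
time: 7.35
position: [0.4655, -0.0294, 0.2502]
tool_rot: [0.403, 3.111, 0.003]
ft_force: [-2.7, 1.2, 4.4]
grip_width: 0.267
grip_force: 40.0
```

>>> send_rows --rows '[{"hand": 10, "x": 0, "y": 0, "z": -3, "roll": 0}, {"hand": 10, "x": 0, "y": 0, "z": -3, "roll": 0}, {"hand": 10, "x": 0, "y": 0, "z": -3, "roll": 0}, {"hand": 10, "x": 0, "y": 0, "z": -3, "roll": 0}]'

```text
time: 7.75
position: [0.4647, -0.0293, 0.2361]
tool_rot: [0.403, 3.113, 0.002]
ft_force: [0.3, 0.1, 5.4]
grip_width: 0.268
grip_force: 40.0
```

>>> send_rows --rows '[{"hand": 10, "x": 0, "y": 0, "z": -3, "roll": 0}, {"hand": 10, "x": 0, "y": 0, "z": -3, "roll": 0}, {"hand": 10, "x": 0, "y": 0, "z": -3, "roll": 0}, {"hand": 10, "x": 0, "y": 0, "z": -2, "roll": 0}, {"hand": 10, "x": 0, "y": 0, "z": 0, "roll": 0}]'

```text
time: 8.25
position: [0.4631, -0.0296, 0.2234]
tool_rot: [-0.404, -3.114, 0.001]
ft_force: [0.9, 0.2, -1.6]
grip_width: 0.267
grip_force: 40.0
```

The force rose to about 5–8 N and fell back, so the stopper seems to be out. Now seating the disc gently.

>>> send_rows --rows '[{"hand": 10, "x": 0, "y": 0, "z": -1, "roll": 0}, {"hand": 10, "x": 0, "y": 0, "z": -1, "roll": 0}, {"hand": 10, "x": 0, "y": 0, "z": -1, "roll": 0}, {"hand": 10, "x": 0, "y": 0, "z": 0, "roll": 0}]'

```text
time: 8.65
position: [0.4637, -0.0295, 0.2212]
tool_rot: [-0.404, -3.115, -0.0]
ft_force: [-0.6, -0.3, -2.0]
grip_width: 0.27
grip_force: 40.0
```

>>> send_rows --rows '[{"hand": 10, "x": 0, "y": 0, "z": -1, "roll": 0}, {"hand": 10, "x": 0, "y": 0, "z": 0, "roll": 0}]'

```text
time: 8.85
position: [0.4637, -0.0295, 0.2202]
tool_rot: [-0.404, -3.115, -0.0]
ft_force: [0.9, 1.0, -2.5]
grip_width: 0.265
grip_force: 40.0
```

```bash
python3 - <<'E'
from h import *
s=get_state();print(s["time"],s["position"],s["ft_force"],s["torque"])
a=get_image("scene")
cv2.imwrite("pics/s5.png",cv2.resize(a[140:260,220:340],(600,600),interpolation=cv2.INTER_CUBIC))
E
```

```text
8.85 [ 0.46369444 -0.02946741  0.2201962 ] [ 0.85335209  0.95085407 -2.45067372] [-0.02474137  0.00581368 -0.00086038]
```

View pics/s5.png

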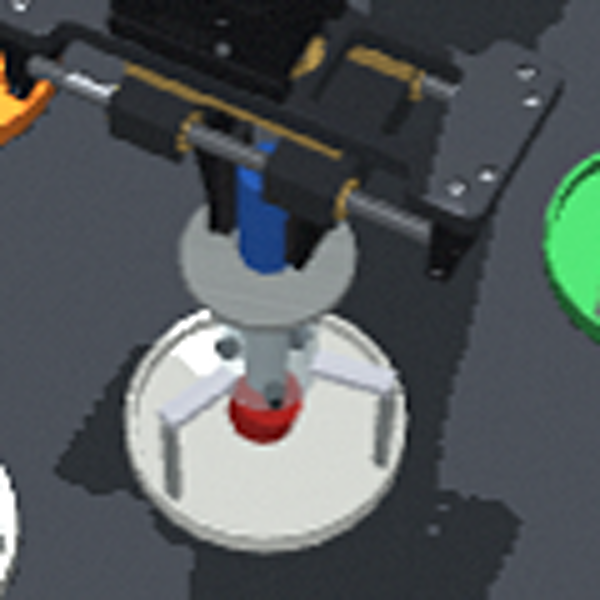

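The stopper is out, at crop (265,410) below the sleeve, and the disc is just above the rim. Lowering until contact.

>>> send_rows --rows '[{"hand": 10, "x": 0, "y": 0, "z": -1, "roll": 0}, {"hand": 10, "x": 0, "y": 0, "z": 0, "roll": 0}]'

```text
time: 9.1
position: [0.4638, -0.0295, 0.2193]
tool_rot: [0.404, 3.115, 0.0]
ft_force: [-0.8, 0.0, -1.9]
grip_width: 0.266
grip_force: 40.0
```

>>> send_rows --rows '[{"hand": 10, "x": 0, "y": 0, "z": -0.5, "roll": 0}, {"hand": 10, "x": 0, "y": 0, "z": 0, "roll": 0}]'

```text
time: 9.3
position: [0.4638, -0.0295, 0.2192]
tool_rot: [0.404, 3.115, 0.0]
ft_force: [-2.0, 0.2, 2.8]
grip_width: 0.27
grip_force: 40.0
```

>>> send_rows --rows '[{"hand": 10, "x": 0, "y": 0, "z": -0.5, "roll": 0}, {"hand": 10, "x": 0, "y": 0, "z": 0, "roll": 0}]'

```text
time: 9.5
position: [0.4638, -0.0295, 0.2192]
tool_rot: [0.404, 3.115, 0.001]
ft_force: [-3.3, -0.5, 6.7]
grip_width: 0.267
grip_force: 40.0
```

The disc is on the rim, with about 9 N of contact. Releasing and retreating straight up.

>>> send_rows --rows '[{"hand": 30, "x": 0, "y": 0, "z": 0, "roll": 0}, {"hand": 40, "x": 0, "y": 0, "z": 0, "roll": 0}, {"hand": 60, "x": 0, "y": 0, "z": 0, "roll": 0}, {"hand": 87, "x": 0, "y": 0, "z": 0, "roll": 0}, {"hand": 87, "x": 0, "y": 0, "z": 0, "roll": 0}, {"hand": 87, "x": 0, "y": 0, "z": 0, "roll": 0}, {"hand": 87, "x": 0, "y": 0, "z": 0, "roll": 0}, {"hand": 87, "x": 0, "y": 0, "z": 0, "roll": 0}]'

```text
time: 10.3
position: [0.4638, -0.0295, 0.2183]
tool_rot: [0.404, 3.115, 0.0]
ft_force: [-0.0, 1.0, -0.1]
grip_width: 0.899
grip_force: 0.0
```

>>> send_rows --rows '[{"hand": 87, "x": 0, "y": 0, "z": 5, "roll": 0}, {"hand": 87, "x": 0, "y": 0, "z": 10, "roll": 0}, {"hand": 87, "x": 0, "y": 0, "z": 20, "roll": 0}, {"hand": 87, "x": 0, "y": 0, "z": 25, "roll": 0}, {"hand": 87, "x": 0, "y": 0, "z": 25, "roll": 0}, {"hand": 87, "x": 0, "y": 0, "z": 25, "roll": 0}, {"hand": 87, "x": 0, "y": 20, "z": 10, "roll": 0}, {"hand": 87, "x": 0, "y": 40, "z": 0, "roll": 0}, {"hand": 87, "x": 0, "y": 40, "z": 0, "roll": 0}, {"hand": 87, "x": 0, "y": 40, "z": 0, "roll": 0}]'

```text
time: 11.3
position: [0.4638, 0.1119, 0.3396]
tool_rot: [0.405, 3.114, 0.002]
ft_force: [0.2, 0.9, 0.0]
grip_width: 1.0
grip_force: 0.0
```

>>> send_rows --rows '[{"hand": 87, "x": 0, "y": 20, "z": 0, "roll": 0}, {"hand": 87, "x": 0, "y": 0, "z": 0, "roll": 0}, {"hand": 87, "x": 0, "y": 0, "z": 0, "roll": 0}]'

```text
time: 11.6
position: [0.4639, 0.1301, 0.3388]
tool_rot: [0.403, 3.115, -0.001]
ft_force: [0.6, -0.2, -0.5]
grip_width: 1.0
grip_force: 0.0
```

```bash
python3 - <<'E'
from h import *
s=get_state();print(s["time"],s["position"],s["ft_force"])
a=get_image("scene");b=get_image("top");r=lambda i:cv2.resize(i,(400,400),interpolation=cv2.INTER_CUBIC)
cv2.imwrite("pics/s6.png",np.hstack([r(a[140:260,220:340]),r(b[180:300,240:360])]))
c=get_calibration("scene");m=a[...,2].astype(int)-a[...,1]>90
ys,xs=np.nonzero(m[200:245,255:295]);print(xs.mean()+255,ys.mean()+200,[proj(c,(.4635,-.0285,z)).round(1) for z in (.017,.031,.069,.191)])
E
```

```text
11.6 [0.46389942 0.13005992 0.33884187] [ 0.58207473 -0.19537302 -0.4909049 ]
271.75 223.31666666666666 [array([272.3, 222.4]), array([272.4, 218.9]), array([272.5, 209.1]), array([273. , 172.8])]
```

View pics/s6.png

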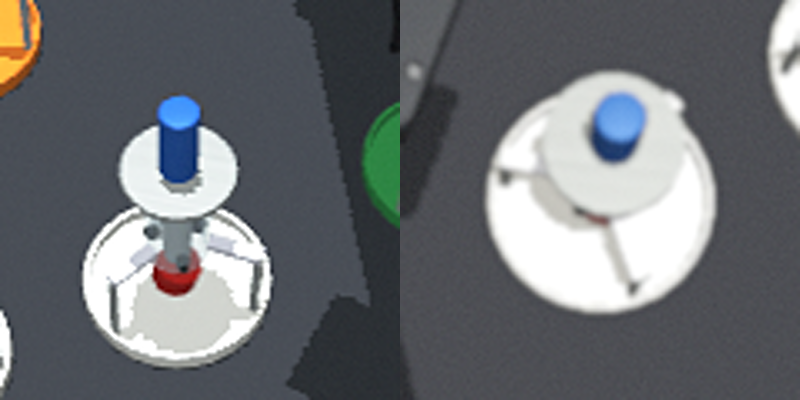

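The rod stands upright with its disc on the rim. The stopper is at pixel (271.8,223.3), matching the (272.3,222.4) expected for one resting in the dish. The robot is clear, so I'm handing in.

```bash
python3 -c "from bench import close_job; print(close_job())"
```

```text
the job is handed in; nothing more can be done
None
```

I pushed the stopper out into the white dish and left the rod standing in the correct sleeve, its disc on the rim and the gripper clear; the job was handed in at about 12 s, and no verdict was returned.

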